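# Centre the salt shaker on its little stand

## Task

The salt shaker has been put down off-centre on its small round wooden stand and nearly hangs over the edge. Nudge it back to the middle of the stand with light taps or pushes of your fingers from outside: do not take it between the fingers or lift it, do not tip it over or knock it off, and leave the stand and everything else on the worktop where they are. Finish with the shaker standing upright in the centre of its stand, with your hand clear of it.

Things in the scene. Friction and masses are not known exactly. Their poses are not given: they have to be found in the camera images.
- shaker_foot (a point): Centre of the underside of the salt shaker, a light slender glass shaker with white salt and a domed grey top, round, 44 mm in diameter and 90 mm high, about 0.08 to 0.14 kg. z points up along its axis. It stands loose on the wooden stand 'stand', its axis about 17 to 21 mm from the stand's centre in any direction.
- shaker_mid (a point): Centre of the same salt shaker, half-way up (45 mm above its underside). Its foot is slightly rounded: 38 mm wide 4 mm above the underside, widest (43 to 44 mm) about 30 mm up, so it wobbles and may rest leaning by up to about 0.07 rad. It slides over the stand when pushed low, at or below its widest part, and rocks or topples when pushed higher up; it stops at once after a slow push.
- stand: The stand under the salt shaker: a dark turned-wood pedestal, 40 mm high, flat round top 68 mm in diameter (8 mm thick rim, narrow waist below, foot 74 mm in diameter), about 0.7 kg, loose on the worktop. Origin at the centre of its underside, z up; its yaw has no meaning (it is round).
- stand_top (a point): Centre of the flat top of that stand, 40 mm above the worktop: the point over which the shaker belongs. A wall cabinet hangs over the back half of the worktop, its underside 0.4 m up and its front about 0.6 m ahead of the robot; keep the arm clear of it.
- other_stand: A second, identical wooden stand, 40 mm high and 74 mm wide, holding the spice jar. To be left alone. Origin at the centre of its underside.
- spice_jar: Spice jar with a red lid, 45 mm in diameter, 106 mm high, on the other stand; to be left alone. Origin at the centre of its underside.
- low_jar: Glass jar with a green lid, 66 mm wide, 84 mm high, standing at the back of the work; to be left alone. Origin at the centre of its underside.
- mug: Purple mug, 92 mm wide (125 mm with its handle), 100 mm high, at the left; to be left alone. Origin at the centre of its underside.
- tin: Low food tin, 75 mm in diameter, 58 mm high, at the right; to be left alone. Origin at the centre of its underside.
- teaspoon: Teaspoon lying flat, 130 x 26 x 11 mm, at the front; to be left alone. Origin at the centre of its underside.
- peeler: Vegetable peeler lying flat, 170 x 25 x 18 mm, pale handle, at the front right; to be left alone. Origin at the centre of its underside.
There are look-alikes about, which are no part of the job. What is shaped like the part that bears shaker_foot but pink or purple is not meant.

How it is judged:
By the outcome, as a careful person would: the job done as asked, in the order asked, and still so for the second after the job is handed in, with the robot touching nothing.
It also fails if it takes over 48 s, if anything falls off the work surface, if the arm or the gripper's body presses on something with over 40 N, if the wrist force passes 120 N, or if a joint passes its speed limit or range.

## Robot

A 7-joint arm with a two-finger parallel gripper is mounted at the origin on a cart in front of the work surface, level with it; the furniture and walls round the work are solid. World frame = base frame: x ahead of the robot, y to its left, z up, the work surface at z = 0. Lengths are in m, angles in rad, forces in N, time in s.
With the tool pointing down it reaches from about 0.425 to 0.925 m from the base axis. Payload 6.8 kg.
Tool frame: the origin (TCP) lies at the very end of the fingers, on their centre line; the grasp point (between the pads) lies 19 mm behind it; z points along the fingers, y is the line along which they close (so a half turn about z gives the same grasp; the last joint's range is limited). The gripper opens to 85 mm and grips with 20 to 120 N. Pads are 22 mm wide; open, the fingers measure 114 mm over their backs; the gripper's body (76 mm by 85 mm) begins 54 mm behind the grasp point. The pads swing forward as they close: fully open they stand 13 mm farther back than shut.
Start: joints at [1.146, 0.477, 0.022, 1.555, -0.011, 1.109, -0.083], TCP at [0.21, -0.641, 0.231] pointing down, gripper open.
Joint ranges: [-2.96, 2.96], [-0.34, 2.1], [-1.41, 1.46], [0.24, 2.44], [-1.37, 4.51], [0.17, 1.92], [-2.96, 2.96]. Speed limits (rad/s): [2.39, 2.39, 3.14, 3.14, 3.14, 3.14, 3.14].

## Interface

Orientations are given as a rotation vector (axis times angle).
In Python, from bench import r gives the robot as it stands.
- The arm moves only by the tool play_rows, never from a script. Its argument "targets" is text: rows parted by semicolons, each of 5 numbers parted by spaces: the closure, from -1 (fully open) to 1 (shut), then the shift along the tool's x, y, z in m, then the turn about the tool's z in rad. In form: gripper dx dy dz spin; .... A call has 1 to 8 rows; each row is the pose to reach, as a shift and turn from the pose commanded when the call began, along the tool's axes at that moment; what a row does not reach only later rows make up. A row lasts 1/12 s, in which the tool goes at most 41.7 mm and 7.16 degrees, less where a joint would pass 70% of its speed; a pose out of reach is approached as far as the arm can. A call with a gripper value outside its range is refused whole. The fingers move at their own pace and stop on an object; "squeeze" is the grip in N (left out, the last holds). Time passes only in rows, so rows that repeat a pose let the fingers close. It gives the time, the measured TCP pose, the force, the opening and the grip force at its end, in the units of the state.
- r.get_obs(): the state, without advancing time (a new reading comes with each control period).
- r.grab_frame(name): name is "scene" or "top" or "wrist"; returns the picture (480x640x3 uint8, red, green, blue); there is no depth.
- r.camera_info(name): a dict with "fov_y" (degrees; the focal length in pixels is half the picture's height over the tangent of half this angle, whatever the lens; pixels are square), "cx", "cy" (the principal point, pixels), "position" and "rotation" of the camera in the world. Camera axes: x right, y down, z forward; pixel columns grow to the right and rows downward; lengths in m; the calibration is good to about 2 mm. A picture is of the moment at which its call begins: read the wrist's pose just before it. camera_info takes no time and is no camera call; for the wrist camera it gives the pose at the moment of the call.
- r.hand_in(): hands the job in; it is judged then, once.
The state is a dict: "clock": time; "joints": joint angles; "qvel": joint speeds; "tau": joint torques, N m; "tcp_pos": TCP position; "orientation": TCP orientation; "contact_force": force on the tool from outside, world axes, zero at the start; "moment": the same for the moment, N m; "grip_width": finger opening in m; "gripper_force": force on a finger pad.
Only numpy, scipy, OpenCV 4.12 (cv2) and the standard library are available. Lean on these libraries where they do the work, as an engineer would, in place of code of your own. Each camera call takes 0.05 s, during which the arm holds its last target. There are 200 camera calls.

## Working session

There is one attempt and no reset: what is moved stays moved. The work goes in short steps, Python scripts to look and compute and a tool call to move; the robot and the scene stay as the last step left them, time stands still between calls to the robot, and variables do not carry over. Pictures are saved under pics/ and viewed, at most 10 in all, crops included, and the job is handed in when it is done.

Besides the shell and the picture viewer there is one more tool, called as name(argument=value, ...) on one line, values as JSON. play_rows: Moves the arm, as the interface text tells. Its arguments: {"type":"object","properties":{"targets":{"type":"string"},"squeeze":{"type":"number"}},"required":["targets"]}

```bash
mkdir -p pics; cat > h.py <<'E'
import numpy as np, cv2
from bench import r
def info(n):
    i=r.camera_info(n); f=240/np.tan(np.radians(i["fov_y"])/2)
    R=np.array(i["rotation"],float)
    if R.shape!=(3,3): R=cv2.Rodrigues(R)[0]
    return f,i["cx"],i["cy"],np.array(i["position"]),R
def ray(I,u,v):
    f,cx,cy,p,R=I; return R@np.array([(u-cx)/f,(v-cy)/f,1.])
def onz(I,u,v,z):
    d=ray(I,u,v); return I[3]+d*(z-I[3][2])/d[2]
def proj(I,P):
    f,cx,cy,p,R=I; c=R.T@(np.array(P)-p); return np.array([cx+f*c[0]/c[2],cy+f*c[1]/c[2]])
E
python3 - <<'E'
from h import *
for n in("scene","top"):
    print(n,r.camera_info(n)); cv2.imwrite(f"pics/{n}0.png",r.grab_frame(n)[:,:,::-1])
print(r.get_obs())
E
```

```text
scene {'fov_y': 56.55492567416828, 'cx': 313.54763877936773, 'cy': 239.05629822302595, 'position': array([-0.02949075,  0.71401401,  0.64987805]), 'rotation': array([-0.79467338,  2.36489744, -1.36997025])}
top {'fov_y': 51.56135406609246, 'cx': 313.67007811434075, 'cy': 235.2417937035199, 'position': array([ 0.36816797, -0.04465546,  1.07376575]), 'rotation': array([-2.1848439 ,  2.12400668, -0.16352611])}
{'clock': 0.1, 'joints': array([ 1.14588508,  0.4777185 ,  0.02235179,  1.55633585, -0.01151904,
        1.1092969 , -0.08309756]), 'qvel': array([-0.00017687, -0.00229665, -0.00016137, -0.00376811,  0.00014648,
       -0.00045011,  0.00144907]), 'tau': array([ 5.03326912e-03, -5.97759891e+01,  1.61405627e+00, -2.81952775e+01,
        1.28504678e-02,  5.05526288e-03,  1.83970667e-05]), 'tcp_pos': array([ 0.21011462, -0.6409116 ,  0.23042946]), 'orientation': array([-3.10068832e+00, -4.95325885e-01,  5.66549813e-04]), 'contact_force': array([-0.27474154,  0.42333211,  0.00574098]), 'moment': array([0.01780595, 0.04476651, 0.01154085]), 'gripper_force': 0.0, 'grip_width': 0.08515819351846392}
```

View pics/scene0.png

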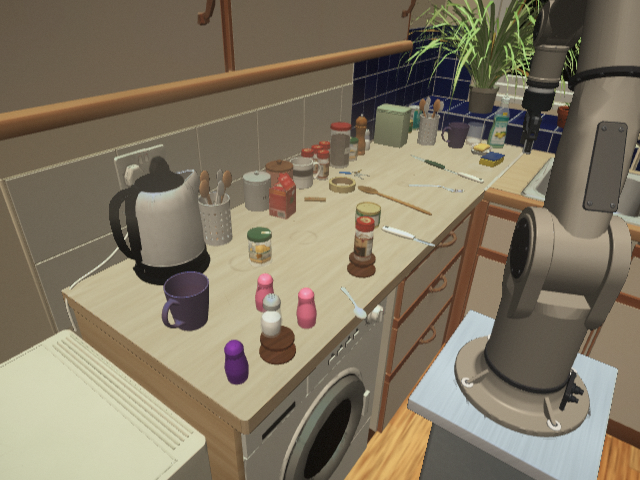

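View pics/top0.png

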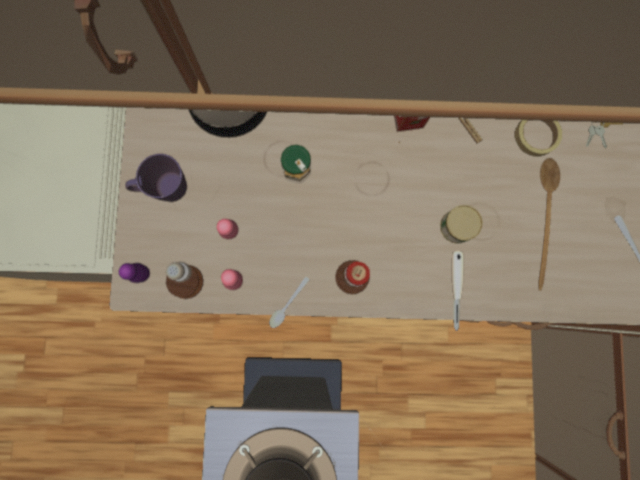

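The grey-topped shaker on the dark stand is at top (178,272), scene (271,315). The look-alikes are purple at top (130,272) and pink at top (227,228) and (231,278), and none of them has a stand. I choose the grey one and check it in a close crop.

```bash
python3 - <<'E'
from h import *
s=cv2.imread("pics/scene0.png");t=cv2.imread("pics/top0.png")
a=cv2.resize(s[285:370,215:325],None,fx=3.6,fy=3.6,interpolation=2); b=cv2.resize(t[245:305,110:250],None,fx=2.83,fy=2.83*1,interpolation=2)
H=max(a.shape[0],b.shape[0])
p=lambda i:cv2.copyMakeBorder(i,0,H-i.shape[0],0,0,0)
cv2.imwrite("pics/crop0.png",cv2.hconcat([p(a),p(b)]))
I=info("top");S=info("scene")
print(onz(I,184,281,.04),onz(I,178,271,.13), onz(I,227,228,.09),onz(I,231,278,.09),onz(I,128,272,.09))
# stand mask
for n,im,J,box in(("top",t,I,(245,310,160,210)),("scene",s,S,(320,370,250,305))):
    y0,y1,x0,x1=box; h=cv2.cvtColor(im,cv2.COLOR_BGR2HSV)[y0:y1,x0:x1]
    m=((h[...,2]<120)&(h[...,1]>90)).astype(np.uint8)
    m=cv2.morphologyEx(m,cv2.MORPH_OPEN,np.ones((3,3)))
    c=max(cv2.findContours(m,0,2)[0],key=cv2.contourArea)
    x,y,w,hh=cv2.boundingRect(c); print(n,x+x0,y+y0,w,hh)
    (u,v),rad=cv2.minEnclosingCircle(c); u+=x0;v+=y0; print(u,v,rad,onz(J,u,v,.04),onz(J,u,v,.02))
E
```

```text
[0.41020261 0.21016999 0.04      ] [0.42506017 0.20048572 0.13      ] [0.51601237 0.11893263 0.09      ] [0.41663364 0.10594365 0.09      ] [0.42274058 0.30877524 0.09      ]
top 167 267 36 31
184.285249710083 281.2418670654297 17.928281784057617 [0.4097214  0.20955122 0.04      ] [0.41052532 0.2144693  0.02      ]
scene 260 326 36 38
276.68181800842285 344.68181800842285 20.159074783325195 [0.3976147  0.23370512 0.04      ] [0.41162096 0.21795414 0.02      ]
```

View pics/crop0.png

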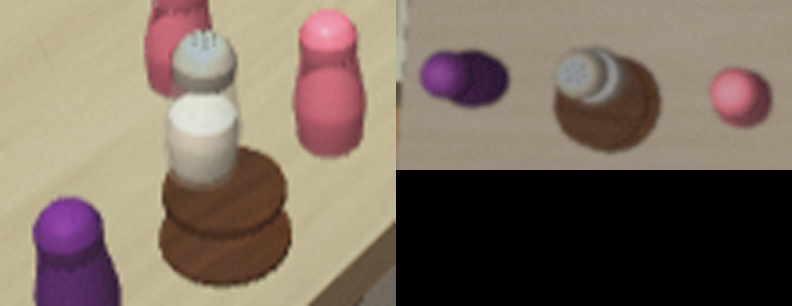

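The close crop shows a clear glass and grey shaker on the brown stand. Its foot is near scene (271,336) and the stand top centre is near scene (277,338). The stand is at about (0.41, 0.21). I'll approach high for a close look, shutting the fingers on the way.

play_rows(targets="1 0.04 -0.03 -0.03 0; 1 0.08 -0.06 -0.03 0; 1 0.12 -0.09 -0.03 0; 1 0.155 -0.117 -0.03 0; 1 0.19 -0.143 -0.03 0; 1 0.22 -0.166 -0.03 0; 1 0.25 -0.19 -0.03 0; 1 0.28 -0.21 -0.03 0", squeeze=20)

```text
clock: 0.77
tcp_pos: [0.3977, -0.3712, 0.2611]
orientation: [-3.102, -0.495, 0.001]
contact_force: [-0.2, -0.3, -0.9]
grip_width: 0.0001
gripper_force: 0.0
```

play_rows(targets="1 0.02 -0.034 0 0; 1 0.04 -0.068 0 0; 1 0.06 -0.1 0 0; 1 0.08 -0.134 0 0; 1 0.1 -0.168 0 0; 1 0.12 -0.2 0 0; 1 0.14 -0.234 0 0; 1 0.16 -0.268 0 0")

```text
clock: 1.43
tcp_pos: [0.4656, -0.067, 0.2612]
orientation: [3.102, 0.495, -0.0]
contact_force: [0.8, 0.0, 0.8]
grip_width: -0.0
gripper_force: 0.0
```

```bash
python3 - <<'E'
from h import *
I=info("wrist"); print(I)
o=r.get_obs();print(o["tcp_pos"],o["orientation"],o["joints"])
print((I[4]@[0,0,1]), proj(I,[.41,.21,.04]), proj(I,o["tcp_pos"]))
E
```

```text
(np.float64(373.70859687804244), 322.7310586418221, 238.34397312718838, array([ 0.53426098, -0.0451961 ,  0.40311744]), array([[ 3.11360464e-01, -9.11735107e-01, -2.67943570e-01],
       [-9.50291844e-01, -2.98807321e-01, -8.75191175e-02],
       [-2.69248302e-04,  2.81874582e-01, -9.59451222e-01]]))
[ 0.46562479 -0.06697291  0.26121381] [ 3.10212707e+00  4.94905096e-01 -2.48169446e-04] [ 0.34273352  0.12902083 -0.36085739  1.97041447  0.05265673  1.05110473
 -1.2959373 ]
[-0.26794357 -0.08751912 -0.95945122] [ 30.39916989 170.41996894] [321.20687504 307.8229505 ]
```

play_rows(targets="1 0.015 -0.039 0 0; 1 0.03 -0.078 0 0; 1 0.046 -0.117 0 0; 1 0.061 -0.157 0 0; 1 0.076 -0.196 0 0; 1 0.076 -0.196 0 0; 1 0.076 -0.196 0 0")

```text
clock: 2.02
tcp_pos: [0.4764, 0.1442, 0.2611]
orientation: [-3.1, -0.505, 0.001]
contact_force: [0.5, -1.4, -0.9]
grip_width: 0.0003
gripper_force: 0.0
```

```bash
python3 - <<'E'
from h import *
I=info("wrist"); np.save("I1.npy",np.array(I,dtype=object),allow_pickle=True)
im=r.grab_frame("wrist")[:,:,::-1]; cv2.imwrite("pics/w1.png",im)
o=r.get_obs();print(o["tcp_pos"],o["qvel"].max(), proj(I,[.41,.21,.04]))
E
```

```text
[0.47661978 0.14168006 0.26087125] 0.038182352449836816 [240.49195498 245.30091095]
```

View pics/w1.png

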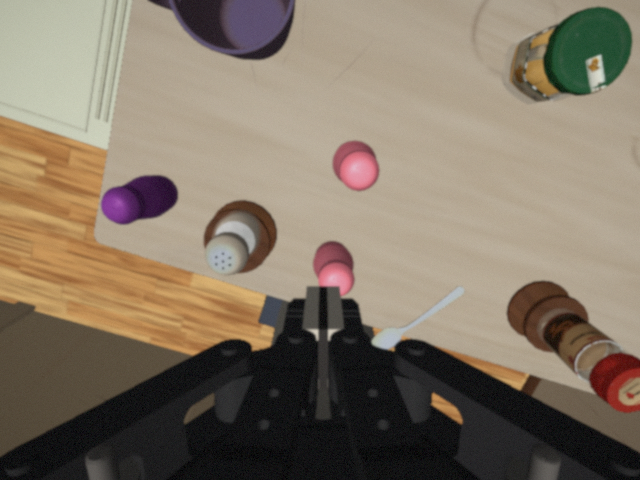

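The wrist view shows the stand at about (240,237) and the shaker's dome at (227,254). I'll move closer for a better look.

play_rows(targets="1 0.03 -0.02 0.03 0; 1 0.05 -0.03 0.06 0; 1 0.07 -0.03 0.09 0; 1 0.07 -0.03 0.1 0; 1 0.07 -0.03 0.1 0; 1 0.07 -0.03 0.1 0")

```text
clock: 2.57
tcp_pos: [0.5338, 0.1895, 0.1609]
orientation: [3.102, 0.492, -0.003]
contact_force: [-0.2, -0.5, -0.1]
grip_width: 0.0001
gripper_force: 0.0
```

```bash
cat >> h.py <<'E'
def crop(n,name,P=(.41,.21,.06),w=160,k=5):
    I=info(n); im=r.grab_frame(n)[:,:,::-1].copy(); cv2.imwrite(f"pics/full_{name}.png",im)
    u,v=proj(I,P); x0=int(max(0,min(640-w,u-w/2))); h=w*3//4; y0=int(max(0,min(480-h,v-h/2)))
    c=cv2.resize(im[y0:y0+h,x0:x0+w],None,fx=k,fy=k,interpolation=cv2.INTER_CUBIC)
    print(name,"crop origin",x0,y0,"scale",k); return c,I,x0,y0,k
E
python3 - <<'E'
from h import *
o=r.get_obs();print(o["tcp_pos"],o["clock"])
a,*_=crop("wrist","w2",w=160,k=2.5);b,*_=crop("scene","s2",w=80,k=5)
a=a[:300];b=b[:300]
cv2.imwrite("pics/c2.png",cv2.hconcat([a,b]))
E
```

```text
[0.53377835 0.18946599 0.16092754] 2.5667
w2 crop origin 165 319 scale 2.5
s2 crop origin 239 297 scale 5
```

View pics/c2.png

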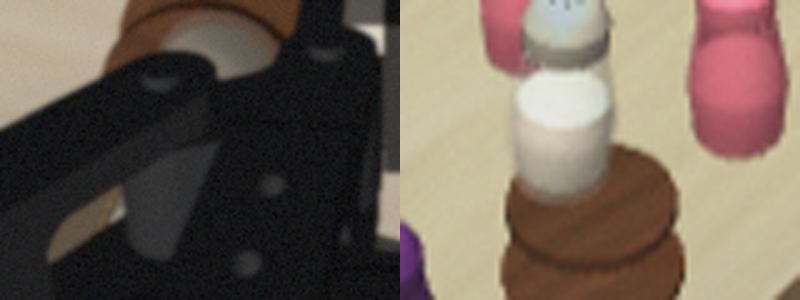

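The wrist view here is blocked by the hand. In the scene view the stand-top ellipse spans u 260–294.6 and v 326–349, and the salt body spans u 261.6–281 with its bottom at v 337. I'll combine the top, wrist and scene estimates.

```bash
python3 - <<'E'
from h import *
T=info("top");S=info("scene");W=tuple(np.load("I1.npy",allow_pickle=True))
def circ(name,im,I,seed,cond,z,R=45):
    h=cv2.cvtColor(im,cv2.COLOR_BGR2HSV); m=cond(h).astype(np.uint8)
    k=np.zeros_like(m); cv2.circle(k,seed,R,1,-1); m&=k
    m=cv2.morphologyEx(m,cv2.MORPH_OPEN,np.ones((3,3)))
    cs=cv2.findContours(m,0,cv2.CHAIN_APPROX_NONE)[0]; c=max(cs,key=cv2.contourArea)
    P=np.array([onz(I,*p,z)[:2] for p in c[:,0,:].astype(float)]).astype(np.float32)
    (x,y),rad=cv2.minEnclosingCircle(P); uv=c[:,0,:]
    print(name,"z",z,"c",round(x,4),round(y,4),"r",round(rad,4),"uv",uv.min(0),uv.max(0))
w=cv2.imread("pics/w1.png");t=cv2.imread("pics/top0.png");s=cv2.imread("pics/scene0.png")
for n,im,I,p,R in(("w",w,W,(240,240),42),("t",t,T,(182,278),26)):
    h=cv2.cvtColor(im,cv2.COLOR_BGR2HSV)
    circ(n+" brown",im,I,p,lambda h:(h[...,2]<150)&(h[...,1]>95)&((h[...,0]<20)|(h[...,0]>170)),.04,R)
for n,I,q in(("w dome",W,(227,254)),("t dome",T,(173,272.2)),("s dome",S,(271.8,301.5))):
    print(n,onz(I,*q,.12))
print("s stand",onz(S,277.3,337.5,.04)," s left/right",onz(S,260,338,.04),onz(S,294.6,338,.04),"back/front",onz(S,278,326,.04),onz(S,277,349.4,.04))
print("s foot front",onz(S,271.4,337.5,.042))
a=cv2.resize(w[190:290,190:290],None,fx=4,fy=4,interpolation=2);b=cv2.resize(t[250:305,155:210],(400,400),interpolation=2)
cv2.imwrite("pics/c3.png",cv2.hconcat([a,b]))
E
```

```text
w brown z 0.04 c 0.419 0.212 r 0.0373 uv [205 201] [275 271]
t brown z 0.04 c 0.4093 0.2094 r 0.0367 uv [167 268] [202 297]
w dome [0.42925299 0.20870605 0.12      ]
t dome [0.42310547 0.2124494  0.12      ]
s dome [0.4241376  0.21437339 0.12      ]
s stand [0.40962102 0.21780122 0.04      ]  s left/right [0.43545504 0.23959943 0.04      ] [0.38188796 0.19810672 0.04      ] back/front [0.43034505 0.19132423 0.04      ] [0.38889258 0.24297706 0.04      ]
s foot front [0.41729398 0.22648801 0.042     ]
```

View pics/c3.png

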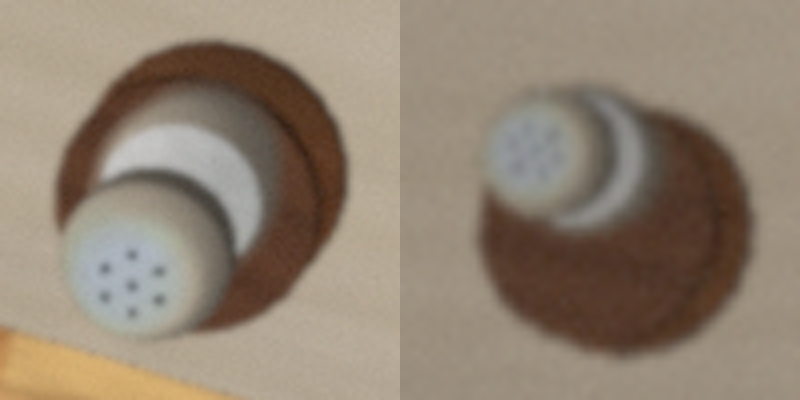

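```bash
python3 - <<'E'
from h import *
T=info("top");S=info("scene");W=tuple(np.load("I1.npy",allow_pickle=True))
for n,I,st,b,d in(("w",W,(237,241),(237.3,234),(223.5,256.5)),("t",T,(182.4,282.05),(179.8,272.1),(173.3,270.8)),):
    s=onz(I,*st,.04)[:2];bb=onz(I,*b,.07)[:2];dd=onz(I,*d,.125)[:2]
    print(n,s,bb,dd,"rel body",bb-s,"rel dome",dd-s, np.hypot(*(bb-s)))
s=onz(S,277.3,337.5,.04)[:2];print("scene line: rel at z.055", onz(S,271.4,331,.055)[:2]-s)
for z in (.07,.12): print(onz(S,271.4 if z<.1 else 271.8, 324 if z<.1 else 301.5,z)[:2]-s)
E
```

```text
w [0.41330141 0.2145441 ] [0.43082723 0.21202332] [0.42840467 0.21005182] rel body [ 0.01752582 -0.00252078] rel dome [ 0.01510326 -0.00449229] 0.017706178202372167
t [0.40795098 0.2133257 ] [0.42657004 0.21232091] [0.42549011 0.21071017] rel body [ 0.01861906 -0.00100479] rel dome [ 0.01753914 -0.00261553] 0.018646152314628954
scene line: rel at z.055 [0.01014977 0.00532827]
[0.01194489 0.00267065]
[ 0.01451658 -0.00342783]
```

The two views agree. The shaker is off by about 18 mm towards (+0.99, -0.1) from the stand centre at (0.410, 0.2135), which fits the stated 17–21 mm. I'll line up the fingers outside it and turn tool x onto that line.

play_rows(targets="1 -0.015 -0.01 0 0.11; 1 -0.03 -0.02 0 0.22; 1 -0.042 -0.03 0 0.32; 1 -0.042 -0.03 0 0.42; 1 -0.042 -0.03 0 0.42; 1 -0.042 -0.03 0 0.42")

```text
clock: 3.17
tcp_pos: [0.4857, 0.2067, 0.163]
orientation: [-3.137, 0.158, -0.005]
contact_force: [-0.7, 0.9, -0.2]
grip_width: 0.0003
gripper_force: 0.0
```

```bash
cat >> h.py <<'E'
def state():
    o=r.get_obs(); R=cv2.Rodrigues(np.array(o["orientation"]))[0]; p=o["tcp_pos"]
    d=np.array([.9945,-.1045]);n=np.array([.1045,.9945]); q=p[:2]-[.410,.2135]
    print("t",o["clock"],"p",p.round(4),"toolx",R[:,0].round(3),"z",R[:,2].round(3),"along/side",q@d,q@n,"F",o["contact_force"].round(1)); return o,R
E
python3 -c "from h import *;state()"
```

```text
t 3.1667 p [0.4857 0.2067 0.163 ] toolx [ 0.995 -0.101  0.003] z [ 0.003  0.    -1.   ] along/side 0.07597941229295244 0.0011477103203220715 F [-0.7  0.9 -0.2]
```

play_rows(targets="1 0 0.001 0.03 0; 1 0 0.001 0.06 0; 1 0 0.001 0.085 0; 1 0 0.001 0.096 0; 1 0 0.001 0.096 0; 1 0 0.001 0.096 0; 1 0 0.001 0.096 0")

```text
clock: 3.75
tcp_pos: [0.4861, 0.2064, 0.0668]
orientation: [-3.136, 0.161, -0.004]
contact_force: [0.4, 0.0, 0.1]
grip_width: -0.0
gripper_force: 0.0
```

```bash
python3 - <<'E'
from h import *
state()
a,*_=crop("scene","s4",w=80,k=5);b,*_=crop("top","t4",w=60,k=6.67)
cv2.imwrite("pics/c4.png",cv2.hconcat([a[:300],b[:300,:400]]))
E
```

```text
t 3.75 p [0.4861 0.2064 0.0668] toolx [ 0.995 -0.103  0.002] z [ 0.002  0.001 -1.   ] along/side 0.07644264907645613 0.0009408618159020439 F [0.4 0.  0.1]
s4 crop origin 239 297 scale 5
t4 crop origin 151 258 scale 6.67
```

View pics/c4.png

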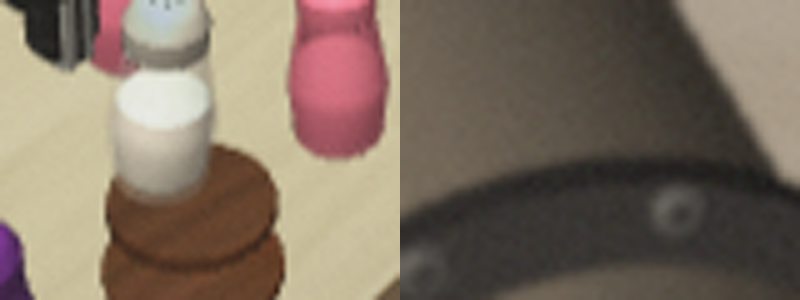

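The scene view shows the shaker undisturbed at about (271,325). The top view is blocked by the arm. Now I approach to about 5 mm from contact.

play_rows(targets="1 -0.007 0.001 0.002 0; 1 -0.014 0.001 0.002 0; 1 -0.018 0.001 0.002 0; 1 -0.02 0.001 0.002 0; 1 -0.022 0.001 0.002 0; 1 -0.024 0.001 0.002 0; 1 -0.026 0.001 0.002 0; 1 -0.028 0.001 0.002 0")

```text
clock: 4.52
tcp_pos: [0.4573, 0.208, 0.0635]
orientation: [-3.137, 0.162, -0.002]
contact_force: [0.5, -1.1, 1.2]
grip_width: 0.0001
gripper_force: 0.5
```

```bash
cat >> h.py <<'E'
def salt(im):
    h=cv2.cvtColor(im,cv2.COLOR_BGR2HSV)[308:345,252:300]; g=cv2.GaussianBlur(h,(3,3),0)
    m=((g[...,1]<45)&(g[...,2]>120)).astype(np.uint8)
    n,l,st,c=cv2.connectedComponentsWithStats(m); k=1+np.argmax(st[1:,4]); return c[k]+[252,308],st[k]+np.array([252,308,0,0,0])
E
python3 - <<'E'
from h import *
state(); S=info("scene")
for f in("pics/scene0.png","pics/full_s2.png","pics/full_s4.png"): print(*salt(cv2.imread(f)))
im=r.grab_frame("scene")[:,:,::-1].copy(); cv2.imwrite("pics/s5.png",im); print("now",*salt(im))
B=np.array([.428,.2116,.065]);d=np.array([.9945,-.1045,0])
print([ (k,(proj(S,B-d*k)-proj(S,B)).round(1)) for k in(.005,.011,.018)])
E
```

```text
t 4.5167 p [0.4573 0.208  0.0635] toolx [ 0.995 -0.103  0.001] z [ 0.001  0.    -1.   ] along/side 0.047642700502156056 -0.0005321258226879496 F [ 0.5 -1.1  1.2]
[270.51643192 320.72065728] [261 308  21  27 426]
[270.77200903 320.62076749] [261 308  21  27 443]
[270.78555305 320.66817156] [261 308  21  27 443]
now [271.46652268 320.587473  ] [260 308  23  27 463]
[(0.005, array([1.7, 1.2])), (0.011, array([3.9, 2.6])), (0.018, array([6.3, 4.3]))]
```

play_rows(targets="1 -0.001 0 0 0; 1 -0.002 0 0 0; 1 -0.0035 0 0 0; 1 -0.005 0 0 0; 1 -0.006 0 0 0; 1 -0.0075 0 0 0; 1 -0.0085 0 0 0; 1 -0.0095 0 0 0")

```text
clock: 5.23
tcp_pos: [0.4473, 0.2088, 0.0633]
orientation: [-3.137, 0.162, -0.0]
contact_force: [0.9, 0.4, 1.1]
grip_width: 0.0
gripper_force: 0.6
```

```bash
python3 - <<'E'
from h import *
state(); a,*_=crop("scene","s6",w=80,k=7.5); cv2.imwrite("pics/c6.png",a); print(*salt(cv2.imread("pics/full_s6.png")))
E
```

```text
t 5.2333 p [0.4473 0.2088 0.0633] toolx [ 0.995 -0.103  0.   ] z [ 0.  0. -1.] along/side 0.037628272160779255 -0.0007267591441216527 F [0.9 0.4 1.1]
s6 crop origin 239 297 scale 7.5
[275.37136929 321.75726141] [264 308  23  29 482]
```

View pics/c6.png

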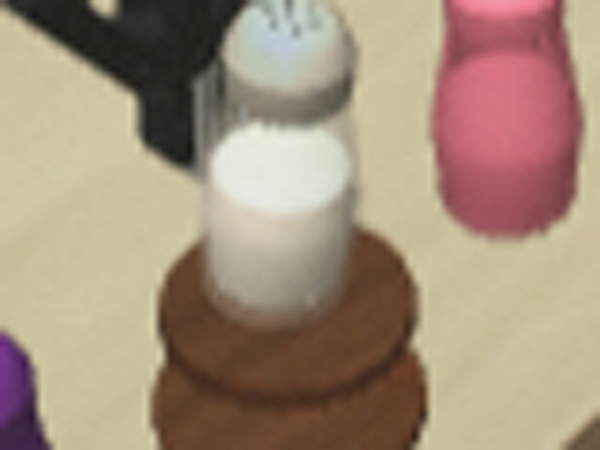

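The shaker is upright and sliding with the stand unmoved. Its body axis is at u≈276.3, against a stand centre of u≈277.3, so about 4 mm remain. I push on, then pause.

play_rows(targets="1 -0.001 0 0 0; 1 -0.0015 0 0 0; 1 -0.002 0 0 0; 1 -0.003 0 0 0; 1 -0.0035 0 0 0; 1 -0.004 0 0 0; 1 -0.004 0 0 0; 1 -0.004 0 0 0")

```text
clock: 5.95
tcp_pos: [0.4434, 0.2092, 0.0633]
orientation: [3.137, -0.162, -0.0]
contact_force: [0.9, -0.4, 0.2]
grip_width: 0.0001
gripper_force: 0.5
```

play_rows(targets="1 0.002 0 0 0; 1 0.006 0 0 0; 1 0.015 0 0 0; 1 0.03 0 0 0; 1 0.045 0 0 0; 1 0.05 0 -0.04 0; 1 0.05 0 -0.08 0; 1 0.05 0 -0.12 0")

```text
clock: 6.62
tcp_pos: [0.4936, 0.2035, 0.184]
orientation: [3.137, -0.163, -0.004]
contact_force: [0.7, -0.4, -0.3]
grip_width: -0.0002
gripper_force: 0.0
```

play_rows(targets="1 0 0.025 -0.02 0; 1 -0.01 0.05 -0.04 0; 1 -0.02 0.075 -0.06 0; 1 -0.03 0.09 -0.07 0; 1 -0.03 0.09 -0.07 0; 1 -0.03 0.09 -0.07 0; 1 -0.03 0.09 -0.07 0; 1 -0.03 0.09 -0.07 0")

```text
clock: 7.28
tcp_pos: [0.4542, 0.1184, 0.2526]
orientation: [-3.137, 0.16, 0.002]
contact_force: [-0.3, -0.2, 0.6]
grip_width: 0.0
gripper_force: 0.0
```

```bash
python3 - <<'E'
from h import *
state(); W=info("wrist"); np.save("I7.npy",np.array(W,dtype=object),allow_pickle=True)
print("proj stand",proj(W,[.41,.2135,.04]))
a,*_=crop("wrist","w7",P=(.415,.213,.06),w=100,k=4)
b,*_=crop("scene","s7",w=80,k=5); print(*salt(cv2.imread("pics/full_s7.png")))
a=a[:300];b=b[:300]
r.grab_frame("top"); c,*_=crop("top","t7",w=60,k=6.67,P=(.41,.213,.04))
z=np.zeros((300,400,3),np.uint8); c=cv2.resize(c,(400,300))
cv2.imwrite("pics/c7.png",cv2.vconcat([cv2.hconcat([a,b]),cv2.hconcat([c,z])]))
E
```

```text
t 7.2833 p [0.4542 0.1184 0.2526] toolx [ 0.995 -0.102 -0.001] z [-0.001  0.    -1.   ] along/side 0.05394095648197644 -0.08991933956214207 F [-0.3 -0.2  0.6]
proj stand [232.87257904 258.86289179]
w7 crop origin 177 223 scale 4
s7 crop origin 239 297 scale 5
[275.0698152  322.50102669] [265 308  21  30 487]
t7 crop origin 152 258 scale 6.67
```

View pics/c7.png

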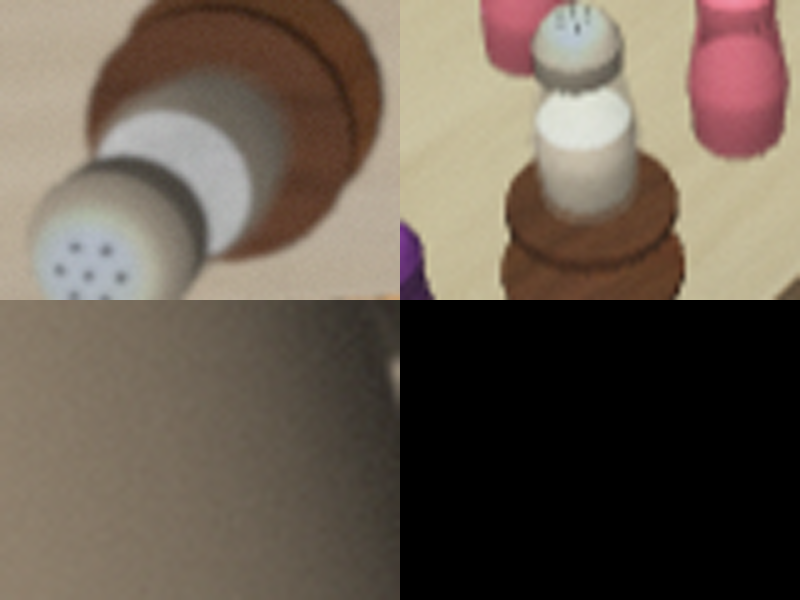

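```bash
python3 - <<'E'
from h import *
W=tuple(np.load("I7.npy",allow_pickle=True))
s=onz(W,232.4,256.75,.04)[:2]
im=cv2.imread("pics/full_w7.png")
for q,z in(((226,264),.07),((177+88/4,223+275/4),.128)): print("rel wrist",z,(onz(W,*q,z)[:2]-s).round(4))
print("stand",s)
# expected body outline (z=.07) if centred
c=np.array([s[0],s[1],.07]); print("centred body px in crop",(proj(W,c)-[177,223])*4, "per-mm",(proj(W,c+[.001,0,0])-proj(W,c))*4,(proj(W,c+[0,.001,0])-proj(W,c))*4)
# scene: dome symmetric axis check
S=info("scene")
for n in("s2","s7"):
    g=cv2.imread(f"pics/full_{n}.png")[297:345,239:300]; 
    for v in(325,330,334):
        row=cv2.cvtColor(g,cv2.COLOR_BGR2HSV)[v-297]; idx=np.where((row[:,1]<70)&(row[:,2]>90))[0]+239; print(n,v,idx.min() if len(idx) else None,idx.max() if len(idx) else None)
cc=np.array([.41,.2135]);print("scene stand centre px (.04) via edges 277.3;  body centred",proj(S,[*cc,.04]),proj(S,[*cc,.07]))
E
```

```text
rel wrist 0.07 [ 0.0032 -0.0016]
rel wrist 0.128 [0.0025 0.0051]
stand [0.41226828 0.21359141]
centred body px in crop [191.48408027 177.76229616] per-mm [-0.75742068 -4.02760179] [-4.26069903  0.40994608]
s2 325 239 298
s2 330 239 299
s2 334 239 299
s7 325 239 298
s7 330 239 299
s7 334 239 299
scene stand centre px (.04) via edges 277.3;  body centred [278.57320058 336.22115582] [278.28902593 324.54812517]
```

Both views leave about 2.7 mm along the same line (wrist +3.2 and -1.6 mm, scene about +2.5 and 0 mm). One more light push.

play_rows(targets="1 0.01 -0.02 0 0; 1 0.025 -0.045 0 0; 1 0.03 -0.07 0.015 0; 1 0.03 -0.09 0.04 0; 1 0.03 -0.09 0.07 0; 1 0.03 -0.09 0.1 0; 1 0.03 -0.09 0.1 0")

```text
clock: 8.07
tcp_pos: [0.4897, 0.2029, 0.1477]
orientation: [3.133, -0.159, -0.014]
contact_force: [-0.9, -1.0, -0.1]
grip_width: 0.0002
gripper_force: 0.0
```

play_rows(targets="1 0 0 0.03 0; 1 0 0 0.06 0; 1 0 0 0.08 0; 1 0 0 0.089 0; 1 0 0 0.089 0; 1 0 0 0.089 0; 1 0 0 0.089 0")

```text
clock: 8.65
tcp_pos: [0.4945, 0.2047, 0.066]
orientation: [-3.136, 0.162, -0.004]
contact_force: [0.2, 0.6, -0.3]
grip_width: 0.0003
gripper_force: 0.0
```

```bash
python3 -c "from h import *;state()"
```

```text
t 8.65 p [0.4945 0.2047 0.066 ] toolx [ 0.995 -0.103  0.002] z [ 0.003  0.001 -1.   ] along/side 0.08493932151899637 0.00012268118732830874 F [ 0.2  0.6 -0.3]
```

play_rows(targets="1 -0.012 0.0005 0.002 0; 1 -0.024 0.0005 0.002 0; 1 -0.034 0.0005 0.002 0; 1 -0.04 0.0005 0.002 0; 1 -0.044 0.0005 0.002 0; 1 -0.046 0.0005 0.002 0; 1 -0.048 0.0005 0.002 0; 1 -0.049 0.0005 0.002 0")

```text
clock: 9.32
tcp_pos: [0.4448, 0.2087, 0.0625]
orientation: [-3.137, 0.162, -0.001]
contact_force: [0.6, 0.5, 0.2]
grip_width: 0.0001
gripper_force: 0.6
```

```bash
python3 -c "from h import *;state()"
```

```text
t 9.3167 p [0.4448 0.2087 0.0625] toolx [ 0.995 -0.103  0.001] z [ 0.001  0.    -1.   ] along/side 0.0351344416729496 -0.0011278906704045401 F [0.6 0.5 0.2]
```

play_rows(targets="1 -0.001 0 0 0; 1 -0.0015 0 0 0; 1 -0.002 0 0 0; 1 -0.0028 0 0 0; 1 -0.0035 0 0 0; 1 -0.0042 0 0 0; 1 -0.0042 0 0 0; 1 -0.0042 0 0 0")

```text
clock: 9.98
tcp_pos: [0.4402, 0.2092, 0.0623]
orientation: [-3.137, 0.162, -0.0]
contact_force: [0.8, 0.6, 0.7]
grip_width: 0.0
gripper_force: 0.4
```

play_rows(targets="1 0.002 0 0 0; 1 0.006 0 0 0; 1 0.015 0 0 0; 1 0.03 0 0 0; 1 0.05 0 0 0; 1 0.055 0 -0.04 0; 1 0.055 0 -0.08 0; 1 0.055 0 -0.12 0")

```text
clock: 10.65
tcp_pos: [0.4954, 0.2027, 0.1829]
orientation: [3.137, -0.164, -0.004]
contact_force: [1.1, 0.5, -0.4]
grip_width: 0.0
gripper_force: 0.0
```

play_rows(targets="1 0 0.03 -0.02 0; 1 -0.01 0.06 -0.04 0; 1 -0.02 0.095 -0.06 0; 1 -0.03 0.13 -0.07 0; 1 -0.03 0.13 -0.07 0; 1 -0.03 0.13 -0.07 0; 1 -0.03 0.13 -0.07 0; 1 -0.03 0.13 -0.07 0")

```text
clock: 11.32
tcp_pos: [0.452, 0.0782, 0.2519]
orientation: [-3.137, 0.16, 0.001]
contact_force: [-0.6, -0.0, -0.2]
grip_width: -0.0
gripper_force: 0.0
```

```bash
python3 - <<'E'
from h import *
state(); W=info("wrist"); np.save("I8.npy",np.array(W,dtype=object),allow_pickle=True)
a,_,x0,y0,k=crop("wrist","w8",P=(.412,.2135,.06),w=100,k=4)
b,*_=crop("scene","s8",w=80,k=5); print(*salt(cv2.imread("pics/full_s8.png")))
for n in("s8","s2"):
    pass
s=np.array([.4115,.2135])
print("centred px in crop: rim",(proj(W,[*s,.04])-[x0,y0])*k,"body",(proj(W,[*s,.07])-[x0,y0])*k,"dome",(proj(W,[*s,.128])-[x0,y0])*k)
cv2.imwrite("pics/c8.png",cv2.hconcat([a[:300],b[:300]]))
E
```

```text
t 11.3167 p [0.452  0.0782 0.2519] toolx [ 0.995 -0.101 -0.001] z [-0.001  0.001 -1.   ] along/side 0.05586082017914906 -0.13013780883427817 F [-0.6 -0.  -0.2]
w8 crop origin 135 228 scale 4
s8 crop origin 239 297 scale 5
[276.13833992 323.04347826] [266 308  21  32 506]
centred px in crop: rim [230.29894504 125.68951463] body [186.91954943 169.26141036] dome [ 78.70641661 277.9547491 ]
```

View pics/c8.png

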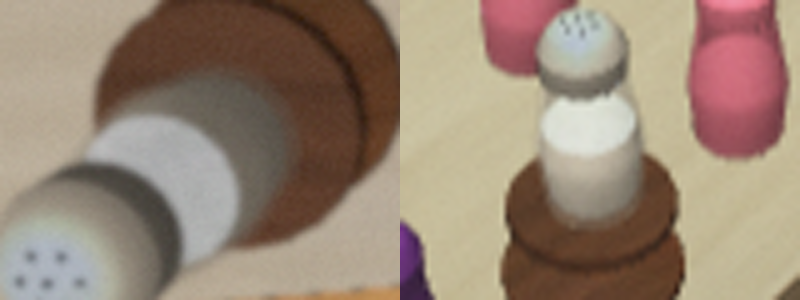

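The scene view shows the shaker upright with its body axis at u=277.3, the same as the stand centre, and its foot front at v≈342 (expected ≈341.5 to 343). The wrist view puts it within 2 mm, and the hand is well clear.

```bash
python3 -c "from h import *;print(r.hand_in())"
```

```text
the job is handed in; nothing more can be done
None
```

The salt shaker was nudged back to within about 2 mm of the centre of its stand and stood upright with the hand clear; the stand did not move, and I handed the job in after about 11 s of robot time.

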